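# Open the ratchet clamp by its release

### The arm

A 6-joint arm with a two-finger parallel gripper is mounted at the origin on a cart in front of the work surface, level with it; the furniture and walls round the work are solid. World frame = base frame: x ahead of the robot, y to its left, z up, the work surface at z = 0. Lengths are in mm, angles in rad, forces in N, time in s.
With the tool pointing down it reaches from about 300 to 875 mm from the base axis. Payload 4.2 kg.
Tool frame: the origin (TCP) lies at the very end of the fingers, on their centre line; the grasp point (between the pads) lies 19 mm behind it (grip_depth is the y of the grasp point in the tool frame, in mm); y points along the fingers, z is the direction in which the jaws open and shut, and the axes are right-handed (so a half turn about y gives the same grasp; the last joint's range is limited). The gripper opens to 85 mm and grips with 20 to 120 N. Pads are 22 mm wide; open, the fingers measure 114 mm over their backs; the gripper's body (76 mm by 85 mm) begins 54 mm behind the grasp point. The pads swing forward as they close: fully open they stand 13 mm farther back than shut.
Start: joints at [-1.369, 0.32, 1.565, -0, 1.257, -0.02], TCP at [126.493, -560.928, 231.338] pointing down, gripper open.
Joint ranges: [-3.11, 3.11], [-0.84, 2.01], [0.21, 2.61], [-1.34, 4.49], [0.05, 2.63], [-2.56, 2.56]. Speed limits (rad/s): [2.57, 2.57, 3.14, 3.14, 3.14, 3.14].

### API

Orientations are given as [roll, pitch, yaw] about the fixed x, y, z axes, in that order (R = Rz(yaw) Ry(pitch) Rx(roll)).
In Python, from cell import * gives the robot as it stands. The module is installed in compiled form; this text tells all that it offers.
- The arm moves only by the tool play_rows, never from a script. Its argument "moves" is text: rows parted by semicolons, each of 6 numbers parted by spaces: the shift along the tool's x, y, z in units of 0.1 m (1.0 is 0.1 m), then the turn, a rotation vector about the tool's x, y, z in units of 180 degrees (1.0 is 180 degrees). In form: dx dy dz ax ay az; .... A call has 1 to 10 rows; each row is the pose to reach, as a shift and turn from the pose commanded when the call began, along the tool's axes at that moment, turning the shorter way round; what a row does not reach only later rows make up. A row lasts 1/10 s, in which the tool goes at most 50 mm and 8.59 degrees, less where a joint would pass 70% of its speed; a pose out of reach is approached as far as the arm can. A call with a number of a shift or a turn outside -1 to 1 is refused whole. A call with a gripper value outside its range is refused whole. "gripper" is the opening, from -1 (shut) to 1 (fully open), set as the call begins (left out, the last holds). The fingers move at their own pace and stop on an object; "squeeze" is the grip in N (left out, the last holds). Time passes only in rows, so rows that repeat a pose let the fingers close. It gives the time, the measured TCP pose, the force and the opening at its end, in the units of the state.
- sense(): the state, without advancing time (a new reading comes with each control period).
- grab_frame(name): name is "scene" or "top"; returns a dict with "image" (480x640x3 uint8, red, green, blue), "camera_matrix" (3x3 intrinsics, pixels), "k1" (the pictures are not rectified: a ray, as slopes to the right and down, at radius r is drawn at 1 + k1 r^2 times it, then the intrinsics apply), "R" (3x3) and "t" (3): a world point X has camera coordinates R X + t. Camera axes: x right, y down, z forward; pixel columns grow to the right and rows downward; lengths in mm; the calibration is good to about 2 mm. A picture is of the moment at which its call begins. There is no depth.
- finish_job(): hands the job in, once; it reports no verdict.
The state is a dict: "time": time; "joint_pos": joint angles; "qd": joint speeds; "effort": joint torques, N m; "ee_pos": TCP position; "ee_rot": TCP orientation; "wrist_force": force on the tool from outside, world axes, zero at the start; "torque": the same for the moment, N m; "gripper_width": opening from 0.0 (shut) to 1.0 (fully open).
Only numpy, scipy, OpenCV 4.12 (cv2) and the standard library are available. Lean on these libraries where they do the work, as an engineer would, in place of code of your own. Each camera call takes 0.05 s, during which the arm holds its last target. There are 200 camera calls.

### The job

Open the ratchet clamp so that the porous stone disc in it can be taken out later: press down the release pad on the sliding jaw with a fingertip and, keeping it pressed, push the jaw back along its bar until it meets the end stop; then take the finger away so that the release springs up. Do not pick up the stone or move it, and leave everything else on the bench where it stands.

Things in the scene. Friction and masses are not known exactly. Their poses are not given: they have to be found in the camera images.
- clamp: Ratchet clamp fixed to the bench: aluminium bed 340 x 120 x 10 mm, toothed steel bar along it at y = -30 mm, fixed jaw at one end, end stop (46 mm high) at the other, sliding jaw between; jaw plates 46 mm high. Origin: centre of the bed's underside, on the bench. x axis: along the bar from the fixed jaw to the end stop, the way the sliding jaw opens; z up.
- jaw (a joint): Travel of the sliding jaw along the bar (clamp +x), m: 0 = nearest the fixed jaw, 0.110 = against the end stop; starts at 0 to 0.04. Slides easily (about 1 N). While the release is up the pawl stops it from opening by more than a tooth (6 mm).
- release (a joint): Angle of the sprung pawl lever, rad: 0 to 0.07 while up (pawl in or on the teeth), above 0.08 the pawl is clear of the teeth, 0.30 = fully pressed. The pad starts to give at about 3 N, is fully down at about 8 N, and springs back when let go.
- release_pad (a point): Centre of the top of the ribbed black release pad (36 mm along the bar, 34 mm across), which rides on the sliding jaw about 58 mm above the bench, between the jaw plate (lower than the pad) and the upright push plate. Pressed straight down; it sinks about 8 mm here.
- push_plate (a point): Centre of the pad-side face of the upright grey push plate on the sliding jaw: 40 mm wide, 10 mm thick, face 58 to 84 mm above the bench. It stands 22 mm from the pad's centre towards the end stop, so a finger on the pad can push the jaw open (clamp +x) against it.
- stone_center (a point): Centre of the grey porous stone, a flat disc of 60 mm diameter, 10 mm high, that lies on the bed between the two jaws.
- load_cap: Aluminium loading cap, 49 mm wide, 24 mm high, with a neck, lying on the clamp bed near the end stop, clear of the jaw. A bystander. Origin: centre of its underside.
- steel_weight: Slotted steel weight, 66 mm wide, 19 mm high; on the bench beyond the clamp. A bystander. Origin: centre of its underside.
- grease_tin: Round tin with lid, 64 mm wide, 38 mm high. A bystander. Origin: centre of its underside.
- stopwatch: Stopwatch 63 x 52 x 16 mm. A bystander. Origin: centre of its underside.
- filter_box: Flat carton 115 x 115 x 30 mm. A bystander. Origin: centre of its underside.
- weight: Slotted brass weight, 50 mm wide, 15 mm high. A bystander. Origin: centre of its underside.
- marker: Marker pen 134 x 19 x 19 mm, lying. A bystander. Origin: centre of its underside.

How it is judged:
By the outcome, as a careful person would: the job done as asked, in the order asked, and still so for the second after the job is handed in, with the robot touching nothing.
It also fails if it takes over 32 s, if anything falls off the work surface, if the arm or the gripper's body presses on something with over 40 N, if the wrist force passes 120 N, or if a joint passes its speed limit or range.

## Working session

There is one attempt and no reset: what is moved stays moved. The work goes in short steps, Python scripts to look and compute and a tool call to move; the robot and the scene stay as the last step left them, time stands still between calls to the robot, and variables do not carry over. Pictures are saved under pics/ and viewed, about 8 in all and at most 12, crops included, and the job is handed in when it is done.

Besides the shell and the picture viewer there is one more tool, called after "Call:" as name(argument=value, ...) on one line, values as JSON. play_rows: Moves the arm, as the interface text tells. Its arguments: {"type":"object","properties":{"moves":{"type":"string"},"gripper":{"type":"number"},"squeeze":{"type":"number"}},"required":["moves"]}

```bash
mkdir -p pics
cat > h.py <<'E'
from cell import *
import numpy as np, cv2
def ray(f,u,v):
    K=f["camera_matrix"];d=cv2.undistortPoints(np.array([[[u,v]]],float),np.array(K,float),np.array([f["k1"],0,0,0],float))[0,0]
    # forward model: drawn = slope*(1+k1 r^2) = OpenCV's k1
    R=np.array(f["R"]);t=np.array(f["t"]);return -R.T@t, R.T@np.array([d[0],d[1],1.])
def at(f,u,v,z):
    o,d=ray(f,u,v);return o+d*(z-o[2])/d[2]
def proj(f,X):
    p,_=cv2.projectPoints(np.array(X,float).reshape(-1,1,3),cv2.Rodrigues(np.array(f["R"],float))[0],np.array(f["t"],float),np.array(f["camera_matrix"],float),np.array([f["k1"],0,0,0],float));return p.reshape(-1,2)
E
python3 - <<'E'
from h import *
for n in("scene","top"):
    f=grab_frame(n);cv2.imwrite(f"pics/{n}0.png",f["image"][:,:,::-1]);o,_=ray(f,320,240);print(n,o,np.array(f["R"])[2],f["k1"],f["camera_matrix"][0][0])
s=sense();print(s["ee_pos"],s["ee_rot"],s["time"],s["gripper_width"],s["wrist_force"])
E
```

```text
scene [-211.80714588  535.29065147 1025.64543565] [ 0.55957474 -0.41034345 -0.72006553] 0.037173512389355456 518.5599022561747
top [ 413.2978909    26.82424033 1342.11593195] [ 0.08182976 -0.02506614 -0.99633106] 0.005787271291211952 465.1754987728712
[ 126.40398934 -560.50753211  230.58515828] [-1.57236186e+00  1.81349473e-05 -2.91978463e+00] 0.1 0.9962584171532649 [-0.87391891 -0.27215451  0.10293872]
```

View pics/scene0.png

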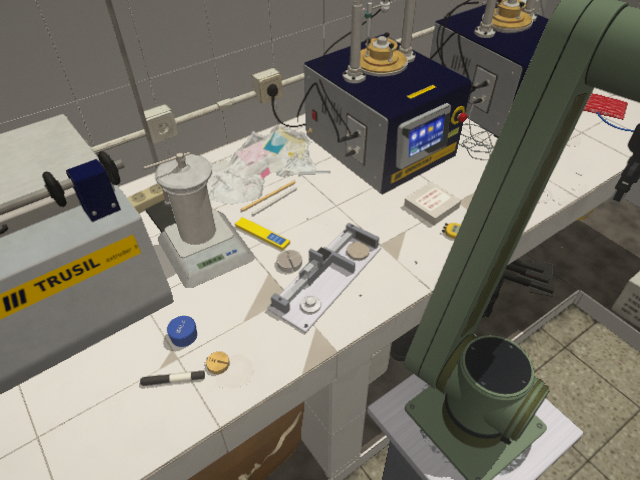

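View pics/top0.png

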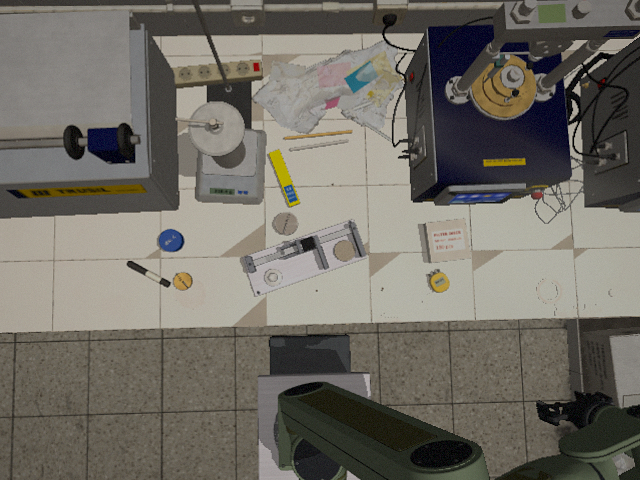

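The clamp lies at about (305,258) in top and (325,275) in scene. The stone and fixed jaw are at the right, the end stop and cap at the left, and the black pad is near (307,243) in top. I'll enlarge both views.

Run:
```python
from h import *
a=cv2.imread("pics/top0.png")[210:305,235:375];b=cv2.imread("pics/scene0.png")[215:335,260:390]
a=cv2.resize(a,None,fx=5.5,fy=5.5,interpolation=cv2.INTER_CUBIC)[:,:770];b=cv2.resize(b,None,fx=4.9,fy=4.9,interpolation=cv2.INTER_CUBIC)
cv2.imwrite("pics/topc.png",a);cv2.imwrite("pics/scenec.png",b)
```

```text
(no output)
```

View pics/topc.png

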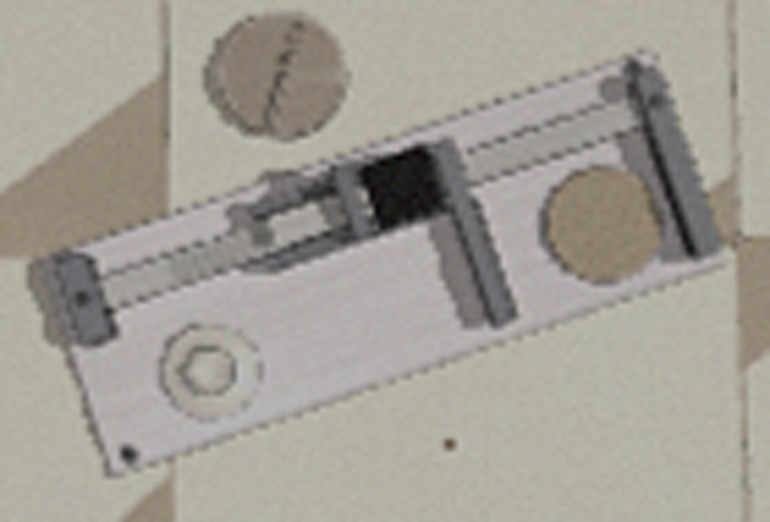

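View pics/scenec.png

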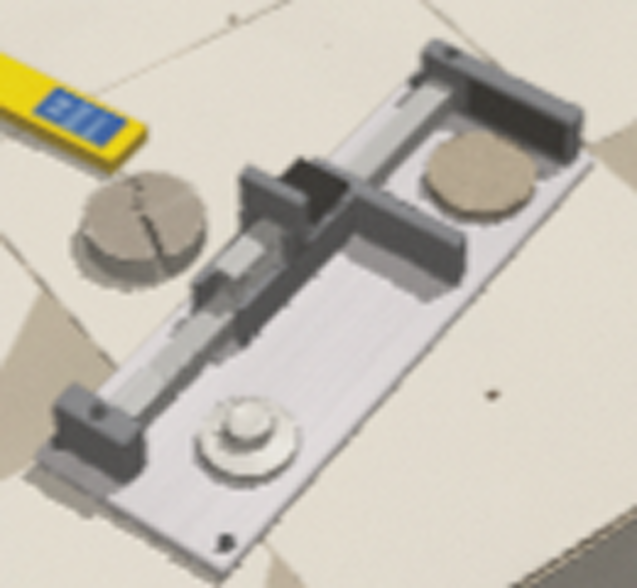

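Top crop: pad centre (402,187), bed corners (110,475), (728,258) and (655,50), stop (88,300), push plate (350,200). Scene crop: pad centre (313,192), visible between the push plate and the jaw plate.

Run:
```python
from h import *
T=grab_frame("top");S=grab_frame("scene")
t=lambda x,y,z:at(T,235+x/5.5-.4,210+y/5.5-.4,z)
s=lambda x,y,z:at(S,260+x/4.9-.4,215+y/4.9-.4,z)
FL,FR,BR=t(110,475,10),t(728,258,10),t(655,50,10)
print("top corners",FL,FR,BR,np.linalg.norm(FL-FR),np.linalg.norm(BR-FR))
a,b,=s(222,578,10),s(592,160,10);print("scene FL FR",a,b,np.linalg.norm(a-b))
for n,p,q in(("t",FL,FR),("s",a,b)):
    print(n,"x-axis yaw",np.degrees(np.arctan2(p[1]-q[1],p[0]-q[0])))
print("pad t",t(402,187,58),"s",s(313,192,58))
ex=(FL-FR)/np.linalg.norm(FL-FR);ey=np.cross([0,0,1],ex)
C=(FL+FR)/2-60*ey;C[2]=0
for n,p in(("pad",t(402,187,58)),("pads",s(313,192,58)),("stone",t(603,225,20)),("cap",t(208,370,34))):print(n,"in clamp",(p-C)@ex,(p-C)@ey)
g=cv2.cvtColor(T["image"],6)
m=(g<45).astype(np.uint8);m[:225]=0;m[262:]=0;m[:,:290]=0;m[:,325:]=0
c=max(cv2.findContours(m,0,2)[0],key=cv2.contourArea);M=cv2.moments(c);u,v=M['m10']/M['m00'],M['m01']/M['m00'];p=at(T,u,v,58);print("mask",u,v,cv2.contourArea(c),p,(p-C)@ex,(p-C)@ey)
st=sense();from scipy.spatial.transform import Rotation as Ro
R=Ro.from_euler('xyz',st["ee_rot"]).as_matrix();print("toolR\n",R.round(3));print(st["ee_pos"],"C",C,"ex",ex,"ey",ey)
```

```text
top corners [373.37880868 160.55322063  10.        ] [ 478.05997243 -163.07412086   10.        ] [ 588.35837861 -128.29609828   10.        ] 340.1364464512673 115.65141270237275
scene FL FR [370.5683625  163.17837133  10.        ] [ 475.2534542  -157.56718231   10.        ] 337.39691552631194
t x-axis yaw 107.92442592178902
s x-axis yaw 108.07567252359036
pad t [515.26649645   7.14086999  58.        ] s [510.8666903    6.77958873  58.        ]
pad in clamp -19.565672636931957 -27.786393063928703
pads in clamp -18.555324186597762 -23.488950307222236
stone in clamp -112.99035653442458 22.484059476611883
cap in clamp 103.57698358471228 26.241859709525052
mask 307.69312169312167 243.59920634920636 126.0 [515.26856395   7.13469224  58.        ] -19.572186846954615 -27.78645893722818
toolR
 [[-0.976 -0.     0.22 ]
 [-0.22   0.001 -0.976]
 [-0.    -1.    -0.001]]
[ 126.4033019  -560.64385819  230.81248546] C [482.8071878   17.20528589   0.        ] ex [-0.30776227  0.95146329  0.        ] ey [-0.95146329 -0.30776227  0.        ]
```

Call:
play_rows(moves="-0.3 0 -0.3 0 0 0; -0.65 0 -0.6 0 0 0; -1 0 -0.93 0 0 0", gripper=-1, squeeze=40)

```text
time: 0.5
ee_pos: [204.1, -447.2, 230.9]
ee_rot: [-1.571, 0.0, -2.921]
wrist_force: [0.1, -0.6, 0.0]
gripper_width: 0.513
```

Call:
play_rows(moves="-0.33 0 -0.31 0 0 0; -0.66 0 -0.62 0 0 0; -1 0 -0.93 0 0 0")

```text
time: 0.8
ee_pos: [281.2, -333.8, 231.3]
ee_rot: [-1.571, 0.0, -2.92]
wrist_force: [1.6, -0.3, 0.6]
gripper_width: 0.002
```

Call:
play_rows(moves="-0.33 0 -0.31 0 0 0; -0.66 0 -0.62 0 0 0; -1 0 -0.93 0 0 0")

```text
time: 1.1
ee_pos: [358.3, -221.1, 231.4]
ee_rot: [-1.57, 0.0, -2.92]
wrist_force: [0.4, -0.5, -0.1]
gripper_width: 0.003
```

Call:
play_rows(moves="-0.33 0 -0.31 0 0 0; -0.66 0 -0.62 0 0 0; -1 0 -0.93 0 0 0; -1 0 -0.93 0 0 0")

```text
time: 1.5
ee_pos: [437.3, -106.2, 231.2]
ee_rot: [-1.572, 0.002, -2.913]
wrist_force: [-1.5, -0.4, 0.2]
gripper_width: -0.001
```

Call:
play_rows(moves="-0.25 0 -0.25 0 -0.045 0; -0.5 0 -0.5 0 -0.09 0; -0.75 0 -0.75 0 -0.135 0; -0.99 0 -0.98 0 -0.18 0; -0.99 0 -0.98 0 -0.225 0; -0.99 0 -0.98 0 -0.27 0; -0.99 0 -0.98 0 -0.315 0; -0.99 0 -0.98 0 -0.36 0; -0.99 0 -0.98 0 -0.405 0; -0.99 0 -0.98 0 -0.45 0")

```text
time: 2.5
ee_pos: [509.5, 6.5, 231.1]
ee_rot: [-1.572, -0.0, -1.501]
wrist_force: [0.3, 0.1, -0.3]
gripper_width: 0.003
```

Call:
play_rows(moves="0 0.3 0 0 -0.04 0; 0 0.6 0 0 -0.079 0; 0 0.9 0 0 -0.079 0; 0 1 0 0 -0.079 0; 0 1 0 0 -0.079 0")

```text
time: 3.0
ee_pos: [508.9, 6.8, 130.1]
ee_rot: [-1.574, 0.001, -1.259]
wrist_force: [-0.3, 0.2, 0.4]
gripper_width: 0.003
```

Run:
```python
from h import *
from scipy.spatial.transform import Rotation as Ro
s=sense();R=Ro.from_euler('xyz',s["ee_rot"]).as_matrix();print(s["ee_pos"],s["wrist_force"],s["joint_pos"],R.round(3))
f=grab_frame("scene");g=grab_frame("top");print(proj(f,s["ee_pos"]),proj(g,s["ee_pos"]))
a=cv2.resize(f["image"][175:295,250:390],None,fx=2.8,fy=4*.7);b=cv2.resize(g["image"][195:315,240:380],None,fx=2.8,fy=2.8)
cv2.imwrite("pics/c1.png",np.hstack([a,b])[:,:,::-1])
```

```text
[508.88507014   6.80035838 130.13478949] [-0.32012785  0.24527146  0.38441786] [-9.08167657e-03  3.08303856e-01  1.86100556e+00 -2.97649745e-04
  9.75713390e-01 -3.21105235e-01] [[ 0.307 -0.003  0.952]
 [-0.952 -0.     0.307]
 [-0.001 -1.    -0.003]]
[[323.93506493 234.1812609 ]] [[308.24988416 243.83681196]]
```

View pics/c1.png

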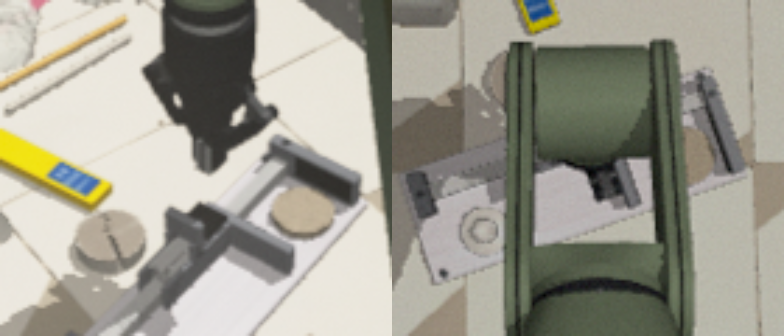

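The fingertip shows at (207,168) in the left crop, which agrees with its projection (207,166). I'll correct by about 4 mm on each axis and lower to just above the pad.

Call:
play_rows(moves="-0.04 0.2 0.04 0 0 0; -0.04 0.4 0.04 0 0 0; -0.04 0.55 0.04 0 0 0; -0.04 0.64 0.04 0 0 0; -0.04 0.64 0.04 0 0 0")

```text
time: 3.6
ee_pos: [512.6, 12.3, 67.4]
ee_rot: [-1.571, -0.0, -1.258]
wrist_force: [0.3, -0.6, 0.8]
gripper_width: -0.001
```

Call:
play_rows(moves="0 0.02 0 0 0 0; 0 0.04 0 0 0 0; 0 0.06 0 0 0 0; 0 0.08 0 0 0 0; 0 0.08 0 0 0 0")

```text
time: 4.1
ee_pos: [512.3, 12.4, 59.2]
ee_rot: [-1.571, -0.0, -1.258]
wrist_force: [-0.2, 0.2, 1.1]
gripper_width: 0.002
```

Call:
play_rows(moves="0 0.02 0 0 0 0; 0 0.04 0 0 0 0; 0 0.05 0 0 0 0; 0 0.05 0 0 0 0")

```text
time: 4.5
ee_pos: [512.9, 12.1, 55.2]
ee_rot: [-1.57, -0.001, -1.258]
wrist_force: [-2.5, -0.9, 7.6]
gripper_width: -0.003
```

Call:
play_rows(moves="0 0.02 0 0 0 0; 0 0.03 0 0 0 0; 0 0.04 0 0 0 0; 0 0.04 0 0 0 0")

```text
time: 4.9
ee_pos: [513.0, 12.0, 52.8]
ee_rot: [-1.569, -0.001, -1.258]
wrist_force: [-5.3, -1.4, 19.7]
gripper_width: 0.003
```

Run:
```python
from h import *
f=grab_frame("scene");s=sense();print(s["ee_pos"],s["wrist_force"],s["torque"])
cv2.imwrite("pics/c2.png",cv2.resize(f["image"][195:295,270:380],None,fx=6,fy=6,interpolation=cv2.INTER_CUBIC)[:,:,::-1])
```

```text
[513.01385851  11.98217017  52.81489278] [-5.78133744 -2.47692929 20.50444712] [-0.20448533  0.89860513  0.0573555 ]
```

View pics/c2.png

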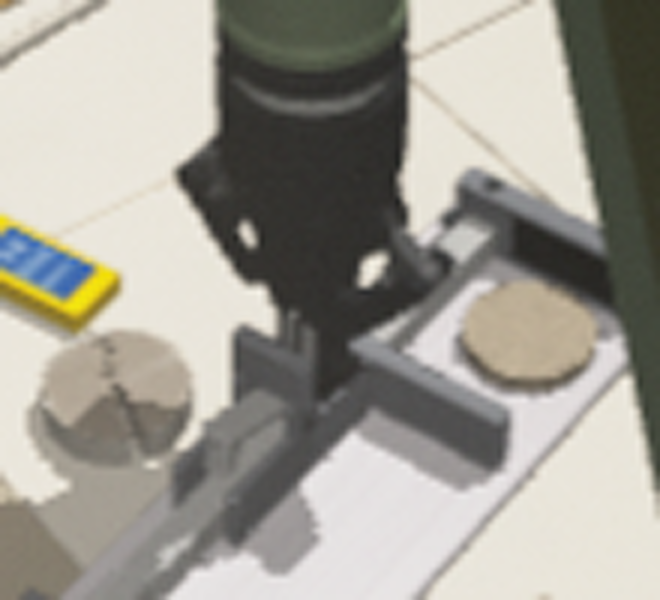

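The finger stands on the pad (320,380), between the jaw plate and the push plate. The force levels say the pad is down, so I'll start pushing.

Call:
play_rows(moves="-0.03 0 0 0 0 0; -0.06 0 0 0 0 0; -0.09 0 0 0 0 0; -0.12 0 0 0 0 0; -0.15 0 0 0 0 0; -0.18 0 0 0 0 0; -0.2 0 0 0 0 0")

```text
time: 5.65
ee_pos: [506.9, 31.0, 52.8]
ee_rot: [-1.569, -0.002, -1.257]
wrist_force: [-4.9, -2.5, 20.1]
gripper_width: -0.002
```

Call:
play_rows(moves="-0.04 0 0 0 0 0; -0.08 0 0 0 0 0; -0.12 0 0 0 0 0; -0.16 0 0 0 0 0; -0.2 0 0 0 0 0; -0.24 0 0 0 0 0; -0.28 0 0 0 0 0; -0.32 0 0 0 0 0; -0.36 0 0 0 0 0; -0.4 0 0 0 0 0")

```text
time: 6.65
ee_pos: [494.7, 69.2, 52.8]
ee_rot: [-1.569, -0.001, -1.257]
wrist_force: [-4.1, -2.7, 21.2]
gripper_width: -0.003
```

Run:
```python
from h import *
f=grab_frame("scene");s=sense();print(s["ee_pos"],s["wrist_force"],s["torque"])
cv2.imwrite("pics/c3.png",cv2.resize(f["image"][205:335,260:390],None,fx=4.6,fy=4.6,interpolation=cv2.INTER_CUBIC)[:,:,::-1])
```

```text
[494.44709049  69.7234427   52.82280638] [-4.68123636 -1.297154   19.70325464] [-0.09976883  0.90688386  0.023334  ]
```

View pics/c3.png

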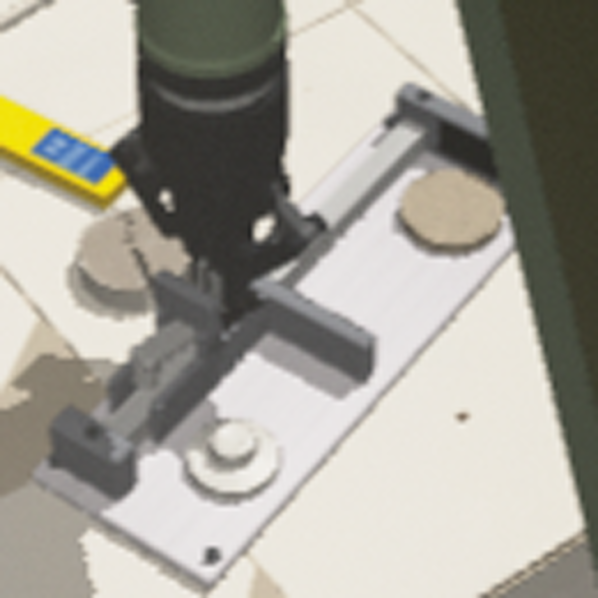

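The jaw carriage has moved 60 mm with the finger. Its tail (115,385) is now near the end stop (95,430), and the stone hasn't moved. I'll go on more gently.

Call:
play_rows(moves="-0.03 0 0 0 0 0; -0.06 0 0 0 0 0; -0.09 0 0 0 0 0; -0.12 0 0 0 0 0; -0.15 0 0 0 0 0; -0.15 0 0 0 0 0")

```text
time: 7.3
ee_pos: [489.9, 83.9, 52.8]
ee_rot: [-1.569, -0.001, -1.258]
wrist_force: [-5.2, -0.8, 19.8]
gripper_width: -0.003
```

Call:
play_rows(moves="-0.02 0 0 0 0 0; -0.04 0 0 0 0 0; -0.06 0 0 0 0 0; -0.08 0 0 0 0 0; -0.08 0 0 0 0 0")

```text
time: 7.8
ee_pos: [488.2, 89.5, 52.9]
ee_rot: [-1.568, -0.005, -1.255]
wrist_force: [-2.7, -10.5, 19.2]
gripper_width: -0.0
```

Call:
play_rows(moves="-0.02 0 0 0 0 0; -0.04 0 0 0 0 0; -0.04 0 0 0 0 0")

```text
time: 8.1
ee_pos: [488.1, 90.0, 53.1]
ee_rot: [-1.568, -0.011, -1.252]
wrist_force: [0.9, -24.9, 18.8]
gripper_width: 0.003
```

Call:
play_rows(moves="-0.02 0 0 0 0 0; -0.04 0 0 0 0 0; -0.04 0 0 0 0 0")

```text
time: 8.4
ee_pos: [488.2, 92.9, 54.1]
ee_rot: [-1.566, -0.013, -1.251]
wrist_force: [1.6, -28.6, 26.6]
gripper_width: -0.0
```

Run:
```python
from h import *
f=grab_frame("scene");s=sense();print(s["ee_pos"],s["wrist_force"],s["torque"])
cv2.imwrite("pics/c4.png",cv2.resize(f["image"][225:325,260:370],None,fx=6,fy=6,interpolation=cv2.INTER_CUBIC)[:,:,::-1])
```

```text
[488.15902793  92.90566461  54.11194074] [  1.80335771 -29.37937972  26.90416944] [-5.03130007 -0.23321098  0.00917297]
```

View pics/c4.png

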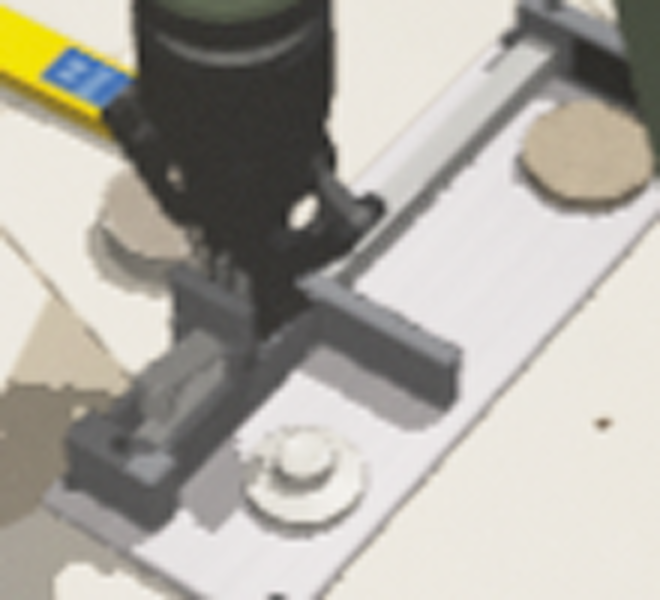

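The carriage tail butts against the end stop at about (140,470). I'll lift straight up while still leaning toward the stop, so friction can't drag the jaw back.

Call:
play_rows(moves="0 -0.03 0 0 0 0; 0 -0.07 0 0 0 0; 0 -0.11 0 0 0 0; 0 -0.15 0 0 0 0; 0 -0.18 0 0 0 0; 0 -0.18 0 0 0 0")

```text
time: 9.05
ee_pos: [484.5, 96.3, 67.7]
ee_rot: [-1.573, -0.005, -1.255]
wrist_force: [2.7, -11.5, -3.4]
gripper_width: -0.003
```

Call:
play_rows(moves="0.02 0 0 0 0 0; 0.05 0 0 0 0 0; 0.08 0 0 0 0 0; 0.1 0 0 0 0 0; 0.1 0 0 0 0 0")

```text
time: 9.55
ee_pos: [487.7, 89.4, 68.3]
ee_rot: [-1.571, -0.0, -1.258]
wrist_force: [-0.3, -0.5, -0.0]
gripper_width: 0.006
```

Call:
play_rows(moves="0 -0.3 0 0 0 0; 0 -0.6 0 0 0 0; 0 -0.95 0 0 0 0; 0 -1 0 0 0 0")

```text
time: 9.95
ee_pos: [490.0, 90.0, 172.4]
ee_rot: [-1.562, -0.001, -1.258]
wrist_force: [0.4, -0.3, -0.6]
gripper_width: -0.003
```

Call:
play_rows(moves="0.4 0 0 0 0 0; 0.8 -0.2 0 0 0 0; 1 -0.5 0 0 0 0; 1 -0.5 0 0 0 0; 1 -0.5 0 0 0 0")

```text
time: 10.45
ee_pos: [518.1, -5.9, 218.0]
ee_rot: [-1.571, 0.0, -1.259]
wrist_force: [0.0, 0.4, 0.3]
gripper_width: -0.003
```

Call:
play_rows(moves="0.4 0 0 0 0 0; 0.8 0 0 0 0 0; 1 0 0 0 0 0; 1 0 0 0 0 0; 1 0 0 0 0 0")

```text
time: 10.95
ee_pos: [548.1, -99.7, 216.8]
ee_rot: [-1.573, 0.002, -1.258]
wrist_force: [-0.0, 0.1, -0.7]
gripper_width: -0.003
```

Run:
```python
from h import *
f=grab_frame("scene");g=grab_frame("top");s=sense();print(s["time"],s["ee_pos"],s["wrist_force"],np.abs(s["qd"]).max())
a=cv2.resize(f["image"][215:335,260:390],None,fx=4.9,fy=4.9,interpolation=cv2.INTER_CUBIC)
cv2.imwrite("pics/c5.png",a[:,:,::-1]);cv2.imwrite("pics/c6.png",g["image"][:,:,::-1])
```

```text
11.05 [548.30384781 -99.33824955 217.56798169] [ 0.14376183 -0.02114349 -0.08317611] 0.00840373175344503
```

View pics/c5.png

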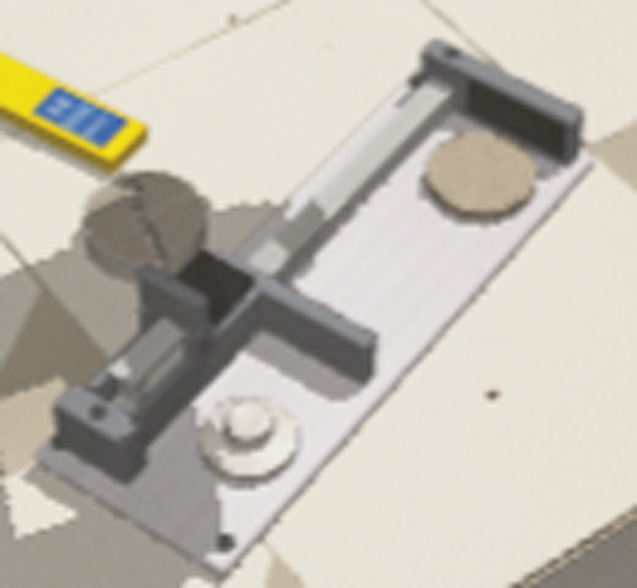

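View pics/c6.png

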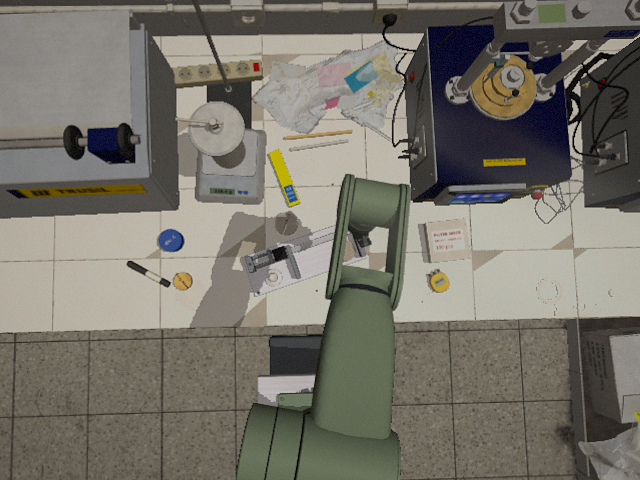

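The jaw is at the stop end, the pad is up, and the stone, cap and bystanders look unchanged. Next I'll check numerically that the jaw didn't creep back when I released it.

Run:
```python
from h import *
f=grab_frame("scene")
now=cv2.cvtColor(f["image"],cv2.COLOR_RGB2GRAY)
c4=cv2.cvtColor(cv2.resize(cv2.imread("pics/c4.png"),(110,100),interpolation=cv2.INTER_AREA),6)
old=now.copy()*0;old[225:325,260:370]=c4
s0=cv2.imread("pics/scene0.png",0)
def sh(ref,x,y,w,h,n):
    T=cv2.resize(ref[y:y+h,x:x+w],None,fx=5,fy=5,interpolation=2);A=cv2.resize(now[y-8:y+h+8,x-8:x+w+8],None,fx=5,fy=5,interpolation=2)
    r=cv2.matchTemplate(A,T,5);_,v,_,p=cv2.minMaxLoc(r);print(n,(np.array(p)-40)/5,round(v,3))
sh(old,318,274,22,20,"jaw plate since c4");sh(old,290,265,12,16,"push plate since c4")
sh(s0,342,240,30,22,"stone");sh(s0,298,294,26,22,"cap");sh(s0,276,248,28,28,"steel");sh(s0,268,292,24,24,"stop")
print("jaw dx sensitivity px per mm", (proj(f,[488,90,46])-proj(f,[488+3.08,90-9.51,46]))/10)
for x,y in((215,285),):
    p=at(f,260+x/4.9-.4,215+y/4.9-.4,58);q=at(f,260+313/4.9-.4,215+192/4.9-.4,58);print("pad",p,"travel",np.linalg.norm(p-q))
```

```text
jaw plate since c4 [0. 0.] 0.999
push plate since c4 [-6.2  8. ] 0.62
stone [0. 0.] 0.891
cap [0.2 0. ] 0.708
steel [ 0.6 -0.4] 0.598
stop [0.4 0. ] 0.558
jaw dx sensitivity px per mm [[-0.24579284  0.25052434]]
pad [488.67873533  83.91201104  58.        ] travel 80.26030100324193
```

```bash
python3 -c "
from h import *
print(finish_job())"
```

```text
the job is handed in; nothing more can be done
None
```

The clamp is open. With the gripper shut, I pressed the release pad to about 20 N and pushed the jaw about 80 mm along its bar until it met the end stop. There the push force rose to about 29 N. I then lifted the finger straight up, moved the arm clear and handed the job in at about 11 s of the 32 s allowed.

Last checks:
- **Jaw:** the jaw plate has not shifted (0.0 px) since it stood against the stop.
- **Stone:** it has not moved (0.0 px).
- **Release pad:** it looks sprung up in the picture, but I did not measure its angle.
- **Robot:** the wrist force was about zero at the last reading, with the arm clear of the clamp.
- **Load cap, steel weight and end stop:** apparent shifts were at most 0.7 px. The match scores were weak (0.56–0.71), probably because the arm's shadow fell across that area, but they looked unmoved in the pictures.
- **Push plate:** its image comparison failed (score 0.62) because the finger hid it in the earlier picture, so I relied on the jaw plate instead.
- **Other bystanders:** I only compared them by eye in the top view, and they looked unchanged.

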